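Extend the pantry rack until it locks and stand the jar on it

ROBOT

A 6-joint arm with a two-finger parallel gripper is mounted at the origin on the work surface. World frame = base frame: x ahead of the robot, y to its left, z up, the work surface at z = 0. Lengths are in mm, angles in rad, forces in N, time in s.
With the tool pointing down it reaches from about 350 to 975 mm from the base axis. Payload 7.1 kg.
Tool frame: the origin (TCP) lies midway between the tips of the shut fingers; the grasp point (between the pads) lies 19 mm behind it; z points along the fingers, y is the line along which they close (so a half turn about z gives the same grasp; the last joint's range is limited). The gripper opens to 88 mm and grips with 3 to 60 N. Pads are 20 mm wide; open, the fingers measure 115 mm over their backs; the gripper's body (75 mm by 178 mm) begins 61 mm behind the grasp point.
Start: joints at [1.211, 0.423, 1.63, -0, 1.089, -0.019], TCP at [208.869, 589.049, 222.675] pointing down, gripper open.
Joint ranges: [-3, 3], [-0.9, 2.11], [0.09, 2.58], [-1.31, 4.45], [0.11, 2.69], [-2.54, 2.54]. Speed limits (rad/s): [2.39, 2.39, 3.01, 3.14, 3.14, 3.14].

INTERFACE

Orientations are given as a rotation vector (axis times angle).
In Python, from workcell import ctrl gives the robot as it stands. The module is installed in compiled form; this text tells all that it offers.
- The arm moves only by the tool servo_tool, never from a script. Its argument "increments" is a list of rows, each a list of 7 numbers: the shift along the world's x, y, z in cm, then the turn, a rotation vector about the world's x, y, z in degrees, then the opening, from -1 (shut) to 1 (fully open). A call has 1 to 20 rows; each row is the pose to reach, as a shift and turn from the pose commanded when the call began; what a row does not reach only later rows make up. A row lasts 1/12 s, in which the tool goes at most 41.7 mm and 7.16 degrees, less where a joint would pass 70% of its speed; a pose out of reach is approached as far as the arm can. A call with a gripper value outside its range is refused whole. The fingers move at their own pace and stop on an object; the grip force is fixed at half the most. Time passes only in rows, so rows that repeat a pose let the fingers close. It gives the time, the measured TCP pose, the force, the opening and the grip force at its end, in the units of the state.
- ctrl.get_obs(): the state, without advancing time (a new reading comes with each control period).
- ctrl.get_image(name): name is "side" or "top"; returns a dict with "image" (480x640x3 uint8, red, green, blue), "fx", "fy", "cx", "cy" (pixels), "extrinsics" (4x4, takes a point from camera to world coordinates). Camera axes: x right, y up, looking along -z (the intrinsics and any distortion apply to the point x, -y, -z); pixel columns grow to the right and rows downward; lengths in mm; the calibration is good to about 2 mm. A picture is of the moment at which its call begins. There is no depth.
- ctrl.close_job(): hands the job in; it is judged then, once.
The state is a dict: "t": time; "qpos": joint angles; "qvel": joint speeds; "joint_torque": joint torques, N m; "ee_pos": TCP position; "orientation": TCP orientation; "ft_force": force on the tool from outside, world axes, zero at the start; "moment": the same for the moment, N m; "width": finger opening in mm; "grasp_force": force on a finger pad.
Only numpy, scipy, OpenCV 4.12 (cv2) and the standard library are available. Lean on these libraries where they do the work, as an engineer would, in place of code of your own. Each camera call takes 0.05 s, during which the arm holds its last target. There are 200 camera calls.

TASK

Make room on the expanding storage rack: pull its extension out by the handle until the lock button springs up out of its hole and the extension is locked. Then stand the tall glass jar upright, wholly on the board of the pulled-out extension, setting it down gently rather than dropping it, and let go of it. Keep the jar upright throughout, and do not shift or knock over the carton, the jam jar or the tin.

Things in the scene. Friction and masses are not known exactly. Their poses are not given: they have to be found in the camera images.
- rack: Fixed half of an expanding plywood and aluminium shelf rack, fastened to the worktop at varying place and yaw. Origin: centre of its underside, z up. 220 mm long (y), 196 mm wide (x), board top at 110 mm; square 24 mm tubes along its long sides (centre lines x = +-86 mm, tops at 112 mm) on legs. The extension telescopes out of its -y end, along its -y axis, just below the fixed board.
- extension (a joint): Pull-out of the extension along the rack's -y axis, m. 0 = pushed fully in; starts between 0 and 0.03; at 0.120 (about +-1.5 mm play) the lock button springs up and locks it both ways; hard stop at 0.123. Slides with about 4 N of friction plus 15 N per m/s and stays where it is left.
- handle (a point): Middle of the handle, which moves with the extension: horizontal steel bar 12 mm thick, 110 mm long along the rack's x, on a post at each end, at the outer end of the extension's board. Bar centre 145 mm above the worktop, 45 mm above that board; at extension 0 at rack y = -145 mm, 35 mm outside the fixed board's edge. Axes as the rack's.
- free_spot (a point): Middle of the jar's place, on top of the extension's darker wood board (100 mm above the worktop, 10 mm below the fixed board). Moves with it; axes as the rack's; 80 mm to +y of the handle: rack y = -65 mm when in (under the fixed board), -185 mm when locked. The free board is then 149 mm long (y), 154 mm wide (x), between side tubes standing 7.5 mm proud of it.
- lock_button (a joint): Upward travel of the spring lock button, in m: a round dark steel pin 10 mm thick that sits in the extension's inner tube. 0 = held down inside the tube, out of sight; 0.012 = sprung up, its top 7.5 mm above the aluminium tube. It springs up by itself (about 2 N) when it meets the hole; pressed down again it would free the extension.
- lock_hole (a point): Centre of the hole for the lock button, in the top of the fixed half's +x aluminium tube, at x = 86, y = -85, z = 112 mm in the rack's frame. The hole is 13 mm square.
- jar: The tall glass jar to be moved: amber glass with a bare steel lid, round, 58 mm in diameter, 130 mm high, about 0.3 to 0.6 kg. Origin: centre of its underside; z up. It stands on the worktop on the robot's right, either nearer or farther than the carton.
- carton: Bystander: plain cardboard carton, 70 x 90 x 90 mm high, standing on the worktop on the robot's right. Origin: centre of its underside. Leave it alone.
- jam: Bystander: short jam jar with a paper label and a white lid, 56 mm in diameter, 75 mm high, standing on the fixed board of the rack. Origin: centre of its underside. Leave it alone.
- tin: Bystander: steel food tin with a paper label, 56 mm in diameter, 78 mm high, standing on the fixed board of the rack. Origin: centre of its underside. Leave it alone.
Mind the look-alikes: they are no part of the job. What is shaped like the jar but blue is not meant.

How it is judged (in metres and radians):
On the way, in this order (a step that is already met when the one before it is completed fails the run):
1. the extension is pulled out and its lock button has sprung up in the hole (value of joint extension above 0.117 m and value of joint lock_button above 0.008 m), for 0.2 s.
2. the jar stands upright and released on the board of the locked extension (all of step 1 and x of jar in the frame of free_spot between -0.045 and 0.045 m and y of jar in the frame of free_spot between -0.048 and 0.05 m and z of jar in the frame of free_spot between -0.004 and 0.005 m and angle between jar's own z axis and vertical below 0.08 rad and linear speed of jar below 0.02 m/s and contact force between the fingers and jar below 0.1 N), for 0.2 s.
At the end, for the whole second after the job is handed in: The extension is locked (out over 117 mm, button up over 8 mm); the jar stands released, at rest, tilted under 0.08 rad, its underside within 5 mm of the extension board's height, within 45 mm of the free spot in x, and in y from 48 mm (handle side) to 50 mm (rack side) of it (all of step 2 and velocity of joint extension below 0.01 m/s); the robot touches nothing.
It fails at once if the carton is shifted more than 30 mm or tipped (distance of carton from where it was at the start of the episode above 0.03 m or angle between carton's own z axis and vertical above 0.35 rad).
It fails at once if the jam jar is shifted more than 30 mm or tipped (distance of jam from where it was at the start of the episode above 0.03 m or angle between jam's own z axis and vertical above 0.35 rad).
It fails at once if the tin is shifted more than 30 mm or tipped (distance of tin from where it was at the start of the episode above 0.03 m or angle between tin's own z axis and vertical above 0.35 rad).
It fails at once if the jar is tipped more than 0.6 rad (angle between jar's own z axis and vertical above 0.6 rad).
It fails at once if the jar is dropped (falls faster than 0.45 m/s, about 10 mm of free fall, while not held) (linear speed of jar above 0.45 m/s and contact force between the fingers and jar below 0.05 N).
It also fails if it takes over 58 s, if anything falls off the work surface, if the arm or the gripper's body presses on something with over 40 N, if the wrist force passes 120 N, or if a joint passes its speed limit or range.

## Working session

There is one attempt and no reset: what is moved stays moved. The work goes in short steps, Python scripts to look and compute and a tool call to move; the robot and the scene stay as the last step left them, time stands still between calls to the robot, and variables do not carry over. Pictures are saved under pics/ and viewed, at most 10 in all, crops included, and the job is handed in when it is done.

Besides the shell and the picture viewer there is one more tool, called after ">>>" as a command line: name --pt "numbers of a row" for each row, then --argument value for the rest. servo_tool: Moves the arm, as the interface text tells. Its arguments: {"type":"object","properties":{"increments":{"type":"array","items":{"type":"array","items":{"type":"number"}}}},"required":["increments"]}

```bash
mkdir -p pics; cat > h.py <<'E'
import numpy as np, cv2, pickle
from workcell import ctrl
def shot(n,tag):
    d=ctrl.get_image(n); cv2.imwrite(f'pics/{tag}.png',d['image'][:,:,::-1]); pickle.dump(d,open(f'pics/{tag}.pkl','wb')); return d
def load(tag): return pickle.load(open(f'pics/{tag}.pkl','rb'))
def ray(d,u,v):
    E=np.array(d['extrinsics']); r=E[:3,:3]@np.array([(u-d['cx'])/d['fx'],-(v-d['cy'])/d['fy'],-1]); return E[:3,3],r
def at(d,u,v,z):
    o,r=ray(d,u,v); return o+r*(z-o[2])/r[2]
def proj(d,p):
    E=np.array(d['extrinsics']); c=E[:3,:3].T@(np.array(p)-E[:3,3]); return d['cx']+d['fx']*c[0]/-c[2], d['cy']-d['fy']*c[1]/-c[2]
E
python3 - <<'E'
from h import *
for n in('top','side'):
    d=shot(n,n+'0'); print({k:d[k] for k in d if k!='image'})
print(ctrl.get_obs())
E
```

```text
{'fx': 581.1669107836226, 'fy': 581.1669107836226, 'cx': 308.3127223898952, 'cy': 242.37586125613967, 'extrinsics': array([[-2.38988438e-03,  9.98572926e-01, -5.33516719e-02,
         4.39630547e+02],
       [-9.99986434e-01, -2.63338188e-03, -4.49417764e-03,
        -6.98140889e+01],
       [-4.62825944e-03,  5.33402076e-02,  9.98565672e-01,
         1.26758483e+03],
       [ 0.00000000e+00,  0.00000000e+00,  0.00000000e+00,
         1.00000000e+00]])}
{'fx': 435.51562646014946, 'fy': 435.51562646014946, 'cx': 323.51146412857855, 'cy': 239.64409783751043, 'extrinsics': array([[-5.78618768e-01, -6.41130651e-01,  5.04134713e-01,
         1.01888867e+03],
       [ 8.15494281e-01, -4.44922548e-01,  3.70152676e-01,
         3.25409873e+02],
       [-1.30153252e-02,  6.25296261e-01,  7.80278916e-01,
         9.01069265e+02],
       [ 0.00000000e+00,  0.00000000e+00,  0.00000000e+00,
         1.00000000e+00]])}
{'t': 0.1, 'qpos': array([ 1.21101530e+00,  4.23739926e-01,  1.63059104e+00,  5.19931891e-06,
        1.08860869e+00, -1.90333992e-02]), 'qvel': array([ 3.95564069e-04, -5.26167211e-05, -2.46325585e-03, -6.01197192e-04,
       -1.00504832e-03, -1.74984794e-03]), 'joint_torque': array([ 3.72009736e-04, -5.45613778e+01, -2.74325538e+01,  6.45027612e-02,
        1.88036769e-02,  2.12198574e-05]), 'ee_pos': array([208.69023768, 588.60587014, 222.00358345]), 'orientation': array([-5.32619285e-01, -3.09585125e+00,  2.07649783e-03]), 'ft_force': array([0.1933586 , 0.12146044, 0.26156433]), 'moment': array([-0.01084596,  0.0409933 , -0.02369811]), 'grasp_force': 0.0, 'width': 87.85908369442053}
```

View pics/top0.png

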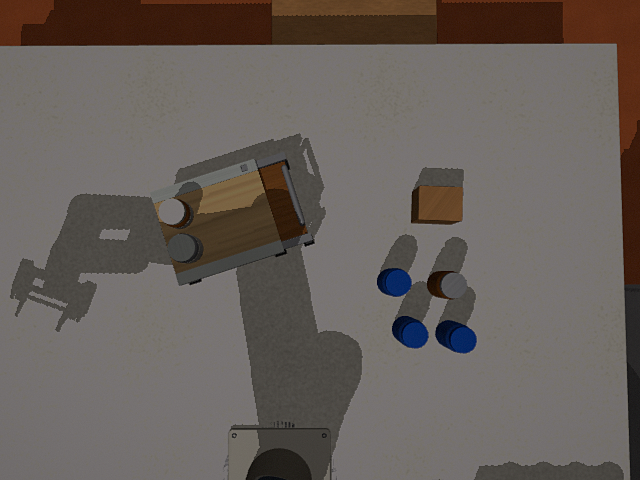

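View pics/side0.png

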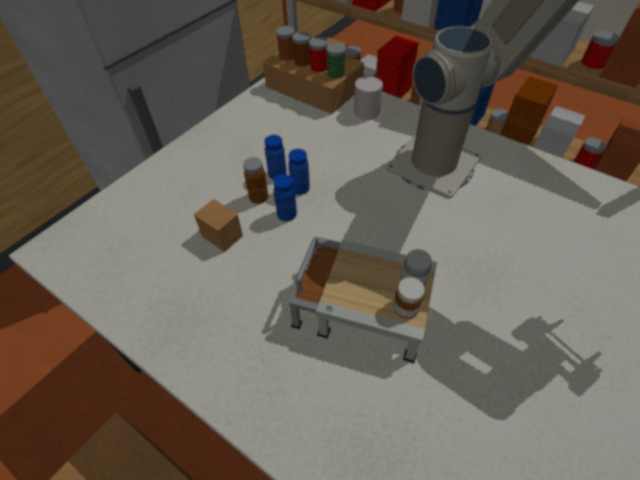

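Top view: the rack is around (235,220) with its handle near (295,195) and the carton at (437,204). Jar candidates are the amber jar with a steel lid at (454,286) and blue look-alikes at (394,282), (410,332) and (456,336). The amber one matches the description. I'll check it in one enlarged crop.

```bash
python3 - <<'E'
import cv2
a=cv2.imread('pics/top0.png')
c1=cv2.resize(a[120:300,140:340],None,fx=4,fy=4,interpolation=cv2.INTER_CUBIC)[:600]
c2=cv2.resize(a[220:370,360:500],None,fx=4,fy=4,interpolation=cv2.INTER_CUBIC)
c1=cv2.resize(a[125:275,140:340],None,fx=4,fy=4,interpolation=cv2.INTER_CUBIC)
cv2.imwrite('pics/c1.png',cv2.convertScaleAbs(c1,alpha=1.5));cv2.imwrite('pics/c2.png',cv2.convertScaleAbs(c2,alpha=1.5))
E
```

```text
(no output)
```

View pics/c1.png

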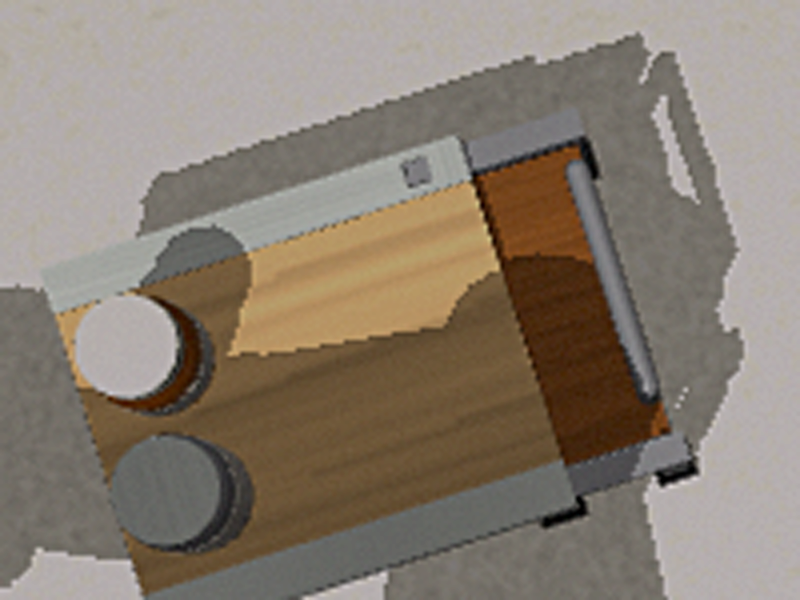

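View pics/c2.png

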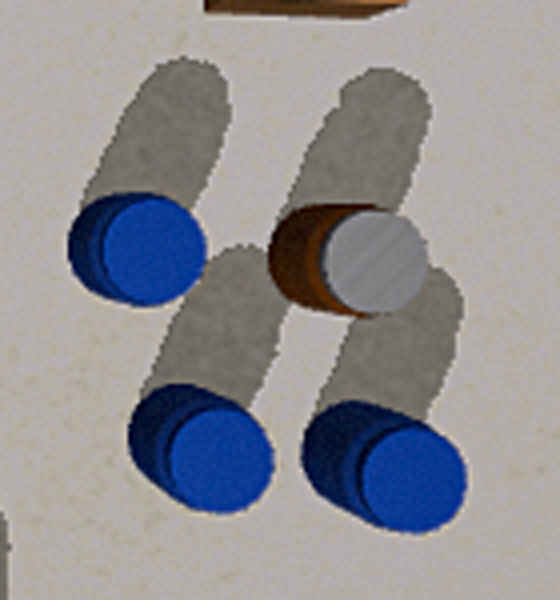

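The crop confirms the amber jar with a steel lid at (454,285.5). The blue lids are at (398.7,282.5), (415,335) and (463,340). On the rack, the hole is at (244,168), the handle ends are at (283.8,166.3) and (302.5,223), and the +x tube's ends are at (255,159.5) and (150.8,193).

```bash
python3 - <<'E'
from h import *
np.set_printoptions(precision=1,suppress=True)
d=load('top0')
h1=at(d,283.6,166,151);h2=at(d,302.4,222.8,151)
hole=at(d,243.7,167.7,112)
print('handle',h1,h2,np.linalg.norm(h1-h2),(h1+h2)/2)
a,b=at(d,255,159.2,112),at(d,150.5,192.8,112);print('tube',a,b,np.linalg.norm(a-b))
ax=(b-a)/np.linalg.norm(b-a); print('rack +y',ax,np.degrees(np.arctan2(ax[1],ax[0])))
hx=(h1-h2)/np.linalg.norm(h1-h2); print('rack x',hx, 'yaw',np.degrees(np.arctan2(hx[1],hx[0])), np.degrees(np.arctan2(-ax[0],ax[1])))
y=np.array([-hx[1],hx[0]]);O=hole[:2]-86*hx[:2]+85*y
m=((h1+h2)/2)[:2]-O; print('O',O,'handle in rack',m@hx[:2],m@y)
for n,(u,v) in dict(jar=(453.8,285.2),b1=(398.5,282.2),b2=(415,334.8),b3=(463,340)).items(): print(n,at(d,u,v,130))
for u,v in((412,186),(462,186),(412,224),(462,224)):print('carton',at(d,u,v,90))
s=load('side0')
print('jar from side lid proj',proj(s,at(d,453.8,285.2,130)),'handle',proj(s,(h1+h2)/2))
E
```

```text
handle [647.6 -17.2 151. ] [537.1 -53.5 151. ] 116.32413277621393 [592.4 -35.4 151. ]
tube [668.9  42.  112. ] [601.6 251.2 112. ] 219.75628247711694
rack +y [-0.3  1.   0. ] 107.81159056406712
rack x [1.  0.3 0. ] yaw 18.14857361974521 17.81159056406711
O [543.5 118.6] handle in rack -1.5537463264705762 -161.5470802415125
jar [ 416.  -348.2  130. ]
b1 [ 422.1 -240.5  130. ]
b2 [ 320.1 -271.5  130. ]
b3 [ 309.9 -364.4  130. ]
carton [ 617.  -276.1   90. ]
carton [ 616.7 -377.9   90. ]
carton [ 539.4 -275.2   90. ]
carton [ 539.1 -376.6   90. ]
jar from side lid proj (np.float64(251.67839143598252), np.float64(162.68305200650812)) handle (np.float64(305.94836061601234), np.float64(255.98937912243113))
```

>>> servo_tool --pt "2 -3 2 0 0 -7 0" --pt "4 -6.5 3.5 0 0 -14 0" --pt "6 -10 4 0 0 -21 0" --pt "8 -13 4 0 0 -28 0" --pt "10 -16.5 4 0 0 -35 0" --pt "12 -20 4 0 0 -42 0" --pt "14 -23 4 0 0 -49 0" --pt "16 -26 4 0 0 -56 0" --pt "18 -29.5 4 0 0 -63 0" --pt "20 -33 4 0 0 -70 0" --pt "22 -36 4 0 0 -77 0" --pt "24 -39 4 0 0 -84 0" --pt "26 -42.5 4 0 0 -91 0" --pt "28 -46 4 0 0 -98 0" --pt "30 -49 4 0 0 -105 0" --pt "32 -52 4 0 0 -112 0" --pt "34 -55.5 4 0 0 -119 0" --pt "36 -59 4 0 0 -126 0" --pt "37.5 -61 4 0 0 -133 0" --pt "38.3 -62.4 4 0 0 -140 0"

```text
t: 1.77
ee_pos: [593.1, -37.7, 262.2]
orientation: [3.094, 0.545, -0.0]
ft_force: [0.2, 0.8, -0.7]
width: 43.9
grasp_force: 0.0
```

>>> servo_tool --pt "0 0 -2 0 0 -2 0" --pt "0 0 -5 0 0 -2 0" --pt "0 0 -8 0 0 -2 0" --pt "0 0 -11 0 0 -2 0" --pt "0 0 -12.5 0 0 -2 0" --pt "0 0 -13.5 0 0 -2 0" --pt "0 0 -13.5 0 0 -2 0" --pt "0 0 -13.5 0 0 -2 -1" --pt "0 0 -13.5 0 0 -2 -1" --pt "0 0 -13.5 0 0 -2 -1" --pt "0 0 -13.5 0 0 -2 -1" --pt "0 0 -13.5 0 0 -2 -1" --pt "0 0 -13.5 0 0 -2 -1"

```text
t: 2.85
ee_pos: [592.3, -34.8, 128.6]
orientation: [-3.101, -0.504, -0.002]
ft_force: [-0.6, 1.7, 4.2]
width: 11.7
grasp_force: 30.0
```

>>> servo_tool --pt "0.15 -0.47 0 0 0 0 -1" --pt "0.3 -0.95 0 0 0 0 -1" --pt "0.5 -1.5 0 0 0 0 -1" --pt "0.7 -2.1 0 0 0 0 -1" --pt "0.9 -2.7 0 0 0 0 -1" --pt "1.1 -3.3 0 0 0 0 -1" --pt "1.3 -3.9 0 0 0 0 -1" --pt "1.5 -4.5 0 0 0 0 -1" --pt "1.7 -5.1 0 0 0 0 -1" --pt "1.9 -5.7 0 0 0 0 -1" --pt "2.1 -6.3 0 0 0 0 -1" --pt "2.25 -6.9 0 0 0 0 -1" --pt "2.4 -7.4 0 0 0 0 -1" --pt "2.55 -7.9 0 0 0 0 -1" --pt "2.7 -8.4 0 0 0 0 -1" --pt "2.85 -8.8 0 0 0 0 -1" --pt "2.95 -9.1 0 0 0 0 -1" --pt "3.0 -9.3 0 0 0 0 -1" --pt "3.09 -9.5 0 0 0 0 -1" --pt "3.09 -9.5 0 0 0 0 -1"

```text
t: 4.52
ee_pos: [622.9, -129.5, 128.5]
orientation: [-3.1, -0.504, -0.001]
ft_force: [-2.0, 2.7, 7.2]
width: 11.4
grasp_force: 30.0
```

Now creeping on in 0.5 mm rows through the lock position.

>>> servo_tool --pt "0.02 -0.05 0 0 0 0 -1" --pt "0.03 -0.1 0 0 0 0 -1" --pt "0.05 -0.15 0 0 0 0 -1" --pt "0.06 -0.2 0 0 0 0 -1" --pt "0.08 -0.25 0 0 0 0 -1" --pt "0.1 -0.3 0 0 0 0 -1" --pt "0.11 -0.35 0 0 0 0 -1" --pt "0.12 -0.38 0 0 0 0 -1" --pt "0.12 -0.38 0 0 0 0 -1" --pt "0.12 -0.38 0 0 0 0 -1"

```text
t: 5.35
ee_pos: [624.2, -133.3, 128.6]
orientation: [-3.1, -0.504, -0.001]
ft_force: [-1.2, 3.0, 6.4]
width: 11.2
grasp_force: 30.0
```

```bash
python3 - <<'E'
from h import *
o=ctrl.get_obs();print(o['ee_pos'],o['ft_force'],o['grasp_force'])
d=shot('top','top1');s=shot('side','side1')
f=lambda a,u,v,w,h,k:cv2.resize(a[v:v+h,u:u+w,::-1],None,fx=k,fy=k,interpolation=cv2.INTER_CUBIC)
c=np.hstack([f(d['image'],220,140,80,120,5),f(s['image'],260,260,80,120,5)])
cv2.imwrite('pics/c3.png',cv2.convertScaleAbs(c,alpha=1.4))
E
```

```text
[ 624.15226477 -133.27811883  128.57544362] [-1.16030913  2.98410162  6.4122622 ] 30.006625950336456
```

View pics/c3.png

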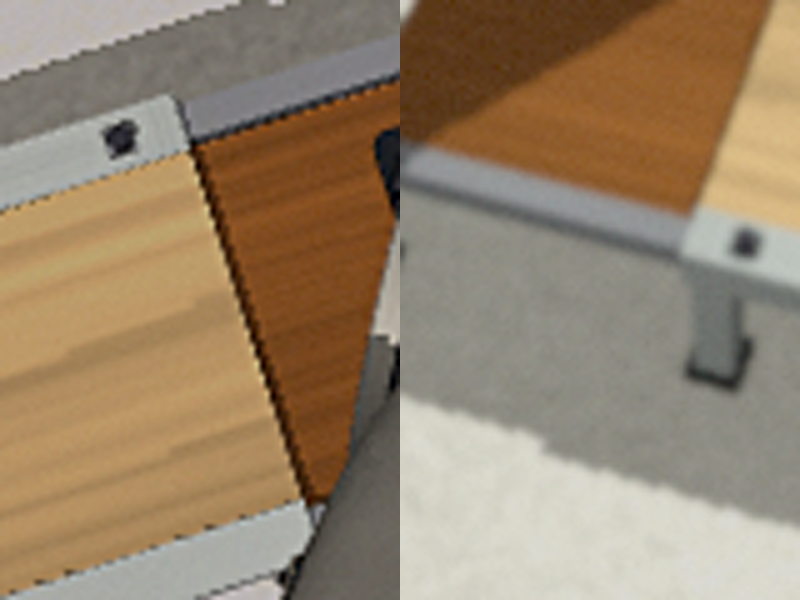

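Crop: a dark pin fills the hole (top camera at (244,168)), where it was plain grey before. I'll check the lock by pushing gently inward.

>>> servo_tool --pt "-0.03 0.1 0 0 0 0 -1" --pt "-0.06 0.2 0 0 0 0 -1" --pt "-0.09 0.29 0 0 0 0 -1" --pt "-0.12 0.38 0 0 0 0 -1" --pt "-0.12 0.38 0 0 0 0 -1"

```text
t: 5.87
ee_pos: [623.7, -131.7, 128.6]
orientation: [3.098, 0.504, 0.003]
ft_force: [0.7, -8.0, 4.4]
width: 11.1
grasp_force: 30.0
```

>>> servo_tool --pt "0.06 -0.2 0 0 0 0 -1" --pt "0.08 -0.25 0 0 0 0 0" --pt "0.08 -0.25 0 0 0 0 0" --pt "0.08 -0.25 0 0 0 0 0" --pt "0.08 -0.25 0 0 0 0 0" --pt "0.08 -0.25 0 0 0 0 0" --pt "0.08 -0.25 2 0 0 0 0" --pt "0.08 -0.25 5 0 0 0 0" --pt "0.08 -0.25 8 0 0 0 0" --pt "0.08 -0.25 11 0 0 0 0" --pt "0.08 -0.25 13 0 0 0 0" --pt "0.08 -0.25 13 0 0 0 0"

```text
t: 6.87
ee_pos: [626.1, -132.9, 262.8]
orientation: [3.098, 0.504, 0.012]
ft_force: [0.6, -0.8, 0.6]
width: 44.0
grasp_force: 0.0
```

>>> servo_tool --pt "-2 -2.1 0 0 0 0 1" --pt "-4.5 -4.6 0 0 0 0 1" --pt "-7 -7.2 0 0 0 0 1" --pt "-9.5 -9.8 0 0 0 0 1" --pt "-12 -12.4 0 0 0 0 1" --pt "-14.5 -15 0 0 0 0 1" --pt "-17 -17.6 0 0 0 0 1" --pt "-19 -19.6 0 0 0 0 1" --pt "-20.2 -20.9 0 0 0 0 1" --pt "-20.8 -21.5 0 0 0 0 1" --pt "-20.8 -21.5 0 0 0 0 1" --pt "-20.8 -21.5 -3 0 0 0 1" --pt "-20.8 -21.5 -6 0 0 0 1" --pt "-20.8 -21.5 -9 0 0 0 1" --pt "-20.8 -21.5 -10 0 0 0 1" --pt "-20.8 -21.5 -10 0 0 0 1"

```text
t: 8.2
ee_pos: [414.7, -345.3, 154.9]
orientation: [-3.096, -0.505, 0.006]
ft_force: [0.3, 0.7, -0.6]
width: 88.0
grasp_force: 0.0
```

```bash
python3 - <<'E'
from h import *
o=ctrl.get_obs();print(o['ee_pos'],o['orientation'],o['width'])
d=shot('top','top2');s=shot('side','side2')
f=lambda a,u,v,w,h,k:cv2.resize(a[v:v+h,u:u+w,::-1],None,fx=k,fy=k,interpolation=cv2.INTER_CUBIC)
c=np.hstack([f(d['image'],370,200,130,190,3),f(s['image'],200,70,130,190,3)])
cv2.imwrite('pics/c4.png',cv2.convertScaleAbs(c,alpha=1.4))
E
```

```text
[ 414.74518592 -345.27582381  154.88254387] [-3.09586    -0.50531036  0.0057583 ] 87.96351404791875
```

View pics/c4.png

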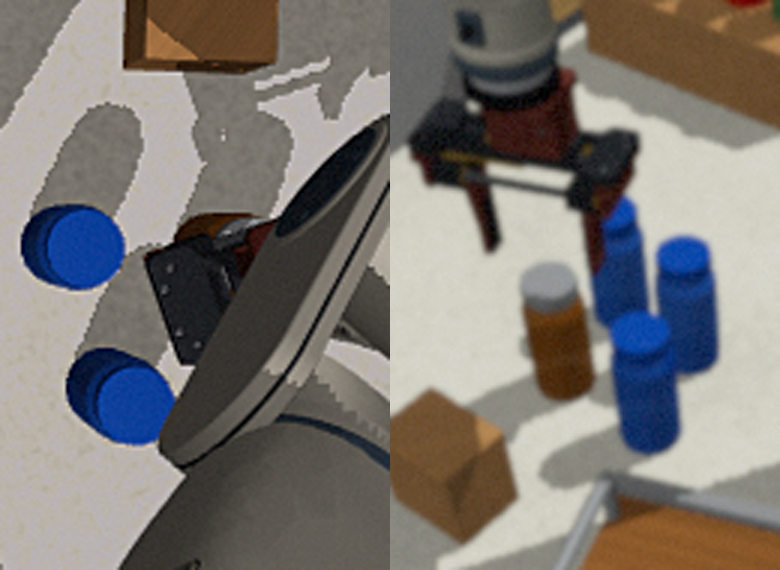

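Side view: the fingertips' midpoint is at about (251,157) and the lid at (253,163), so the gripper is over the amber jar. Descending and gripping.

>>> servo_tool --pt "0.1 -0.2 -2 0 0 0 1" --pt "0.1 -0.2 -4 0 0 0 1" --pt "0.1 -0.2 -6 0 0 0 1" --pt "0.1 -0.2 -7.5 0 0 0 1" --pt "0.1 -0.2 -8 0 0 0 1" --pt "0.1 -0.2 -8 0 0 0 1" --pt "0.1 -0.2 -8 0 0 0 0" --pt "0.1 -0.2 -8 0 0 0 -0.3" --pt "0.1 -0.2 -8 0 0 0 -0.5" --pt "0.1 -0.2 -8 0 0 0 -1" --pt "0.1 -0.2 -8 0 0 0 -1" --pt "0.1 -0.2 -8 0 0 0 -1"

```text
t: 9.3
ee_pos: [416.7, -349.3, 78.3]
orientation: [-3.101, -0.504, -0.0]
ft_force: [-0.1, 2.7, 6.3]
width: 57.2
grasp_force: 30.0
```

>>> servo_tool --pt "0 0 0.5 0 0 0 -1" --pt "0 0 1.5 0 0 0 -1" --pt "0 0 3 0 0 0 -1" --pt "0 0 5 0 0 0 -1" --pt "0 0 7 0 0 0 -1" --pt "0 0 9 0 0 0 -1" --pt "0 0 11 0 0 0 -1" --pt "0 0 13 0 0 0 -1" --pt "0 0 15 0 0 0 -1" --pt "0 0 17 0 0 0 -1" --pt "0 0 18.5 0 0 0 -1" --pt "0 0 19 0 0 0 -1" --pt "0 0 19 0 0 0 -1" --pt "0 0 19 0 0 0 -1"

```text
t: 10.47
ee_pos: [416.1, -349.1, 267.1]
orientation: [-3.1, -0.504, 0.001]
ft_force: [-0.4, -0.1, -5.7]
width: 57.6
grasp_force: 30.0
```

>>> servo_tool --pt "0.4 0.7 0 0 0 0 -1" --pt "1.2 1.9 0 0 0 0 -1" --pt "2.4 3.8 0 0 0 0 -1" --pt "3.8 6 0 0 0 0 -1" --pt "5.3 8.4 0 0 0 0 -1" --pt "6.8 10.8 0 0 0 0 -1" --pt "8.3 13.2 0 0 0 0 -1" --pt "9.8 15.6 0 0 0 0 -1" --pt "11.3 18 0 0 0 0 -1" --pt "12.8 20.3 0 0 0 0 -1" --pt "14.3 22.7 0 0 0 0 -1" --pt "15.7 24.9 0 0 0 0 -1" --pt "16.9 26.8 0 0 0 0 -1" --pt "17.8 28.2 0 0 0 0 -1" --pt "18.3 29 0 0 0 0 -1" --pt "18.4 29.2 0 0 0 0 -1" --pt "18.4 29.2 0 0 0 0 -1" --pt "18.4 29.2 0 0 0 0 -1"

```text
t: 11.97
ee_pos: [599.8, -57.9, 267.1]
orientation: [-3.101, -0.504, 0.002]
ft_force: [-0.6, -0.3, -4.9]
width: 57.5
grasp_force: 30.0
```

```bash
python3 - <<'E'
from h import *
o=ctrl.get_obs();print(o['ee_pos'],o['orientation'],o['width'])
s=shot('side','side3')
c=cv2.resize(s['image'][160:360,230:450,::-1],None,fx=3,fy=3,interpolation=cv2.INTER_CUBIC)
cv2.imwrite('pics/c5.png',cv2.convertScaleAbs(c,alpha=1.4))
E
```

```text
[599.83734062 -57.87816261 267.05503552] [-3.10085533e+00 -5.04086674e-01  2.35657738e-03] 57.4978121009971
```

View pics/c5.png

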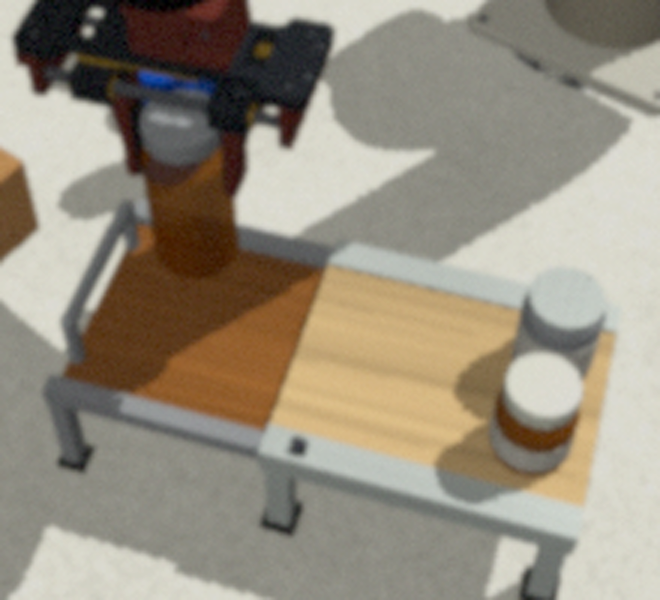

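The jar is held upright over the dark board, the button is up at crop (297,446), and the tin and jam jar are untouched. Lowering now.

>>> servo_tool --pt "0 0 -0.5 0 0 0 -1" --pt "0 0 -1.5 0 0 0 -1" --pt "0 0 -2.8 0 0 0 -1" --pt "0 0 -4 0 0 0 -1" --pt "0 0 -5.2 0 0 0 -1" --pt "0 0 -6.3 0 0 0 -1" --pt "0 0 -7.2 0 0 0 -1" --pt "0 0 -7.8 0 0 0 -1" --pt "0 0 -8.2 0 0 0 -1" --pt "0 0 -8.4 0 0 0 -1" --pt "0 0 -8.5 0 0 0 -1" --pt "0 0 -8.6 0 0 0 -1" --pt "0 0 -8.6 0 0 0 -1" --pt "0 0 -8.6 0 0 0 -1"

```text
t: 13.18
ee_pos: [600.9, -57.5, 182.1]
orientation: [3.101, 0.504, 0.001]
ft_force: [-0.8, 1.1, -5.8]
width: 57.5
grasp_force: 30.0
```

>>> servo_tool --pt "0 0 -0.05 0 0 0 -1" --pt "0 0 -0.1 0 0 0 -1" --pt "0 0 -0.15 0 0 0 -1" --pt "0 0 -0.2 0 0 0 -1" --pt "0 0 -0.25 0 0 0 -1" --pt "0 0 -0.3 0 0 0 -1" --pt "0 0 -0.3 0 0 0 -1" --pt "0 0 -0.3 0 0 0 -1"

```text
t: 13.85
ee_pos: [600.5, -57.4, 178.6]
orientation: [-3.101, -0.504, 0.0]
ft_force: [1.2, -0.0, -5.4]
width: 57.4
grasp_force: 30.0
```

>>> servo_tool --pt "0 0 -0.03 0 0 0 -1" --pt "0 0 -0.06 0 0 0 -1" --pt "0 0 -0.1 0 0 0 -1" --pt "0 0 -0.13 0 0 0 -1" --pt "0 0 -0.16 0 0 0 -1" --pt "0 0 -0.16 0 0 0 -1"

```text
t: 14.35
ee_pos: [601.2, -57.3, 178.3]
orientation: [3.101, 0.504, 0.003]
ft_force: [-2.2, 2.2, 5.7]
width: 57.6
grasp_force: 30.0
```

>>> servo_tool --pt "0 0 0 0 0 0 0.4" --pt "0 0 0 0 0 0 0.6" --pt "0 0 0 0 0 0 1" --pt "0 0 0 0 0 0 1" --pt "0 0 0 0 0 0 1" --pt "0 0 0 0 0 0 1" --pt "0 0 1 0 0 0 1" --pt "0 0 3 0 0 0 1" --pt "0 0 6 0 0 0 1" --pt "0 0 9 0 0 0 1" --pt "0 0 12 0 0 0 1" --pt "0 0 14 0 0 0 1" --pt "0 0 15 0 0 0 1" --pt "0 0 15 0 0 0 1" --pt "0 0 15 0 0 0 1"

```text
t: 15.6
ee_pos: [600.3, -57.4, 326.9]
orientation: [3.101, 0.504, 0.0]
ft_force: [0.1, 0.2, -0.4]
width: 87.8
grasp_force: 0.0
```

```bash
python3 - <<'E'
from h import *
o=ctrl.get_obs();print(o['ee_pos'],o['ft_force'],o['grasp_force'],o['width'])
s=shot('side','side4')
c=cv2.resize(s['image'][160:360,230:450,::-1],None,fx=3,fy=3,interpolation=cv2.INTER_CUBIC)
cv2.imwrite('pics/c6.png',cv2.convertScaleAbs(c,alpha=1.4))
E
```

```text
[600.33465229 -57.42263662 326.86607111] [ 0.08767676  0.22270185 -0.40349059] 0.0 87.78389766782692
```

View pics/c6.png

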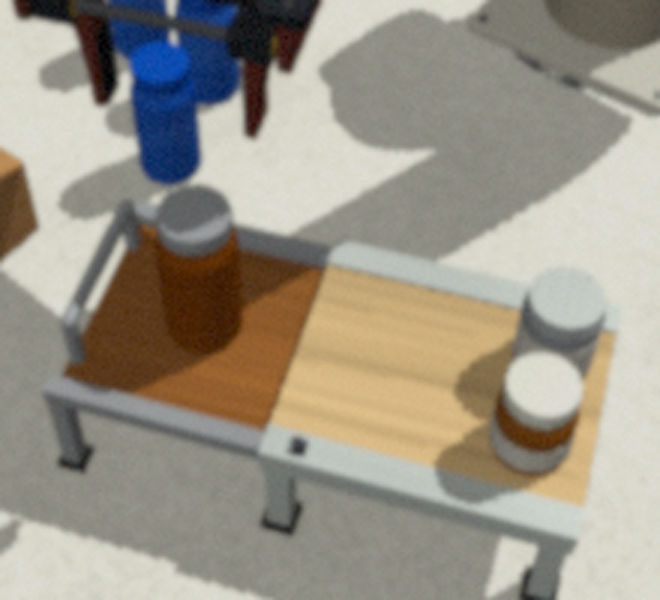

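The jar stands upright at crop (200,290) in the middle of the dark board, the button is up at (297,446), and the gripper is clear.

```bash
python3 -c "
from workcell import ctrl
print(ctrl.close_job())"
```

```text
the job is handed in; nothing more can be done
None
```

The extension is pulled out and locked, the amber jar stands upright and released near the middle of its board, the carton, jam jar and tin were not touched, and the job was handed in at about 16 s (no verdict was returned).

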